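Fold the stay and shut the router-bit chest

TASK

The router bits are done with: shut the chest with the blue lid. Its lid is propped by a locked folding stay, so first press the yellow thumb pad at the stay's knee downwards to break it, then push the lid down until it is fully shut. Leave the chest with the orange lid open with its stay locked: someone is still using the chisels.

Things in the scene. Friction and masses are not known exactly. Their poses are not given: they have to be found in the camera images.
- blue_chest: Fixed plywood chest with the blue lid, 220 mm (x) by 240 (y) by 115 high, router bits inside below the rim. Origin: centre of its underside, z up; +x points away from the robot (yaw within 15 degrees) to the lid's level hinge along y at x = 110, z = 115 mm. A like chest with an orange lid, also open, stands beside it, at least 50 mm off, on the other side of the robot's x axis.
- blue_pad (a point): Top centre of the level yellow disc, 34 mm across, on the knee of the blue lid's steel stay. At the start at chest x -39, y -65, z 148 mm. Pressed down (about 5 to 20 N) it swings on a 55 mm arc about the stay's wall pivot (chest x -82, z 100), drifting about 12 mm towards the hinge and tilting; 20 to 25 mm down the stay is well broken, and no more is needed.
- blue_lid (a joint): Blue lid's angle, rad: 0 shut on the rim, 1.34 at the start, growing as it opens. Flat panel 220 mm long from hinge to free edge, 240 wide, 12 thick, its underside plane through the hinge axis. Stiff hinge: once the stay is broken the lid stays where it is left; a few N on the outer face near the free edge lowers it.
- blue_knee (a joint): Knee of the blue lid's stay, rad: 2.52 locked on its stop (start), 2.32 dead straight, falling as the stay folds, 0 when the lid is shut. Below about 2.17 it is broken and folds freely as the lid is lowered.
- orange_knee (a joint): Knee of the orange-lidded chest's stay, same make and values: 2.52 locked on its stop (start). Leave it locked.

How it is judged:
On the way, in this order (a step that is already met when the one before it is completed fails the run):
1. the blue lid's stay is broken at the knee (value of joint blue_knee below 2.169 rad), for 0.1 s.
2. the blue lid is lowered shut (value of joint blue_lid below 0.06 rad), for 0.2 s.
At the end, for the whole second after the job is handed in: The blue lid is shut (within 0.06 rad, about 13 mm at its front edge) and the orange lid's stay is still locked (its knee not pressed past dead straight, 2.32 rad) (value of joint blue_lid below 0.06 rad and value of joint orange_knee above 2.319 rad); the robot touches nothing.
It fails at once if the orange lid's stay is broken (value of joint orange_knee below 2.319 rad).
It also fails if it takes over 45 s, if anything falls off the work surface, if the arm or the gripper's body presses on something with over 40 N, if the wrist force passes 120 N, or if a joint passes its speed limit or range.

ROBOT

A 6-joint arm with a two-finger parallel gripper is mounted at the origin on the work surface. World frame = base frame: x ahead of the robot, y to its left, z up, the work surface at z = 0. Lengths are in m, angles in rad, forces in N, time in s.
With the tool pointing down it reaches from about 0.375 to 0.975 m from the base axis. Payload 3.8 kg.
Tool frame: the origin (TCP) lies between the finger pads; the fingertips stand 22 mm ahead of it and the grasp point (between the pads) lies 3 mm ahead of it; z points along the fingers, x is the direction in which the jaws open and shut, and the axes are right-handed (so a half turn about z gives the same grasp; the last joint's range is limited). The gripper opens to 85 mm and grips with 20 to 120 N. Pads are 22 mm wide; open, the fingers measure 114 mm over their backs; the gripper's body (76 mm by 85 mm) begins 54 mm behind the grasp point. The pads swing forward as they close: fully open they stand 13 mm farther back than shut.
Start: joints at [1.103, 0.264, 1.604, -0, 1.274, -0.037], TCP at [0.282, 0.613, 0.253] pointing down, gripper open.
Joint ranges: [-2.63, 2.63], [-0.94, 2.18], [0.31, 2.57], [-1.31, 4.45], [0, 2.66], [-2.55, 2.55]. Speed limits (rad/s): [2.57, 2.57, 3.14, 3.14, 3.14, 3.14].

INTERFACE

Orientations are given as [roll, pitch, yaw] about the fixed x, y, z axes, in that order (R = Rz(yaw) Ry(pitch) Rx(roll)).
In Python, from bench import * gives the robot as it stands.
- The arm moves only by the shell command python3 -m jog 'ROWS' [FORCE]. ROWS is JSON, a list of rows, each a list of 7 numbers: the closure, from -1 (fully open) to 1 (shut), then the shift along the tool's x, y, z in mm, then the turn, a rotation vector about the tool's x, y, z in rad. In form: [[jaw, dx, dy, dz, wx, wy, wz], ...]. A call has 1 to 10 rows; each row is the pose to reach, as a shift and turn from the pose commanded when the call began, along the tool's axes at that moment; what a row does not reach only later rows make up. A row lasts 1/10 s, in which the tool goes at most 50 mm and 8.59 degrees, less where a joint would pass 70% of its speed; a pose out of reach is approached as far as the arm can. A call with a gripper value outside its range is refused whole. The fingers move at their own pace and stop on an object; FORCE is the grip in N (left out, the last holds). Time passes only in rows, so rows that repeat a pose let the fingers close. It gives the time, the measured TCP pose, the force and the opening at its end, in the units of the state.
- read_state(): the state, without advancing time (a new reading comes with each control period).
- snapshot(name): name is "side" or "top"; returns a dict with "frame" (420x560x3 uint8, red, green, blue), "intrinsics" (3x3 intrinsics, pixels), "origin" and "rotation" of the camera in the world. Camera axes: x right, y down, z forward; pixel columns grow to the right and rows downward; lengths in m; the calibration is good to about 2 mm. A picture is of the moment at which its call begins. There is no depth.
- job_done(): hands the job in, once; it reports no verdict.
The state is a dict: "t": time; "joint_pos": joint angles; "qd": joint speeds; "tau": joint torques, N m; "tool_pos": TCP position; "tcp_rot": TCP orientation; "wrist_force": force on the tool from outside, world axes, zero at the start; "torque": the same for the moment, N m; "finger_gap": opening from 0.0 (shut) to 1.0 (fully open).
Only numpy, scipy, OpenCV 4.12 (cv2) and the standard library are available. Lean on these libraries where they do the work, as an engineer would, in place of code of your own. Each camera call takes 0.05 s, during which the arm holds its last target.

## Working session

There is one attempt and no reset: what is moved stays moved. The work goes in short steps, Python scripts to look and compute and a shell command to move; the robot and the scene stay as the last step left them, time stands still between calls to the robot, and variables do not carry over. Pictures are saved under pics/ and viewed, and the job is handed in when it is done.

```bash
mkdir -p pics; ls; cat > h.py <<'E'
from bench import *
import numpy as np, cv2
def take(n,tag):
    s=snapshot(n); cv2.imwrite(f'pics/{tag}.png',s['frame'][:,:,::-1]); np.savez(f'{tag}.npz',K=s['intrinsics'],o=s['origin'],R=s['rotation'],f=s['frame']); return s
E
python3 - <<'E'
from h import *
for n in('side','top'):
    s=take(n,n+'0'); print(n,s['intrinsics'],s['origin'],s['rotation'])
print(read_state())
E
```

```text
pics
side [[428.05215136   0.         274.43829104]
 [  0.         428.05215136 207.66448237]
 [  0.           0.           1.        ]] [0.27424294 0.4241335  0.713577  ] [-2.39722326  0.01144796 -2.66683469]
top [[493.25646335   0.         272.18707162]
 [  0.         493.25646335 207.52879097]
 [  0.           0.           1.        ]] [ 0.46219747 -0.05048331  1.01321816] [-3.07805879 -0.00417868 -1.58619008]
{'t': 0.1, 'joint_pos': array([ 1.10308556e+00,  2.64703224e-01,  1.60522774e+00, -8.83987862e-07,
        1.27371808e+00, -3.69142696e-02]), 'qd': array([-0.00182499, -0.00063224, -0.00397615,  0.00130864,  0.00278665,
       -0.00147885]), 'tau': array([ 4.29966094e-04, -5.16706109e+01, -3.68591666e+01,  6.09842971e-06,
        6.34465323e-03, -3.81910934e-05]), 'tool_pos': array([0.28160939, 0.61277288, 0.2520746 ]), 'tcp_rot': array([-3.14151760e+00,  2.05502064e-03,  1.14000017e+00]), 'wrist_force': array([ 0.22271716, -0.3869678 , -0.46605646]), 'torque': array([-0.01885755,  0.01092598, -0.02392772]), 'finger_gap': 0.9980801586253959}
```

View pics/side0.png

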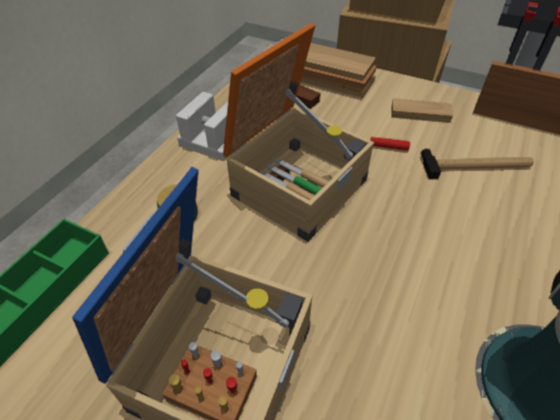

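View pics/top0.png

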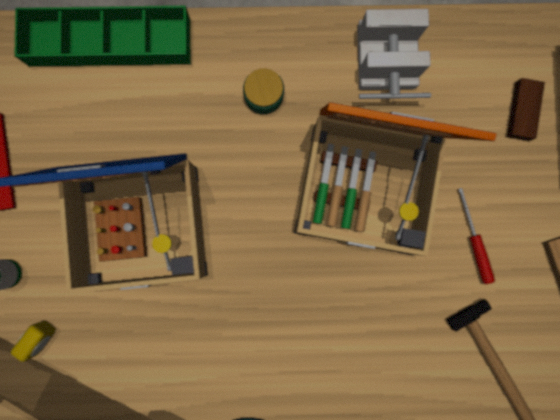

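The side view shows the blue pad near (257,299). The top view shows it near (162,243), and the orange pad near (409,211). I'll enlarge the blue chest in both pictures.

```bash
python3 - <<'E'
import cv2
a=cv2.imread('pics/top0.png')[140:300,0:220]; cv2.imwrite('pics/topc.png',cv2.resize(a,None,fx=3.5,fy=3.5,interpolation=cv2.INTER_CUBIC))
a=cv2.imread('pics/side0.png')[170:420,80:340]; cv2.imwrite('pics/sidec.png',cv2.resize(a,None,fx=2.4,fy=2.4,interpolation=cv2.INTER_CUBIC))
E
```

```text
(no output)
```

View pics/topc.png

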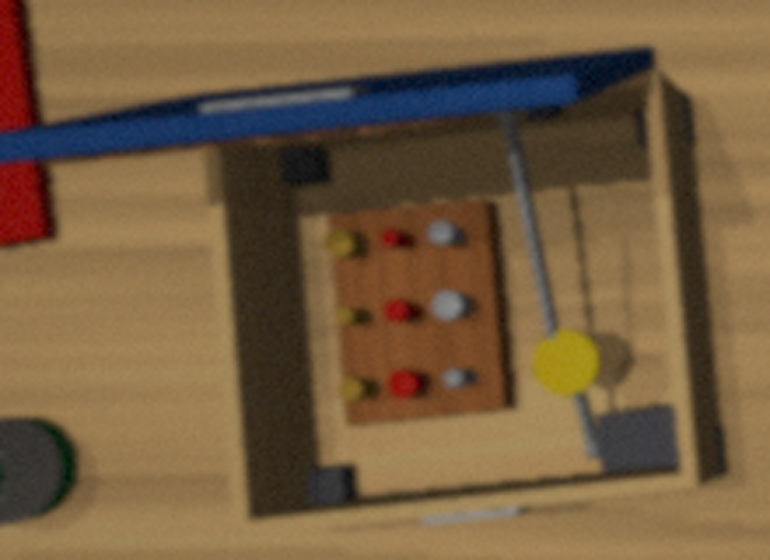

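View pics/sidec.png

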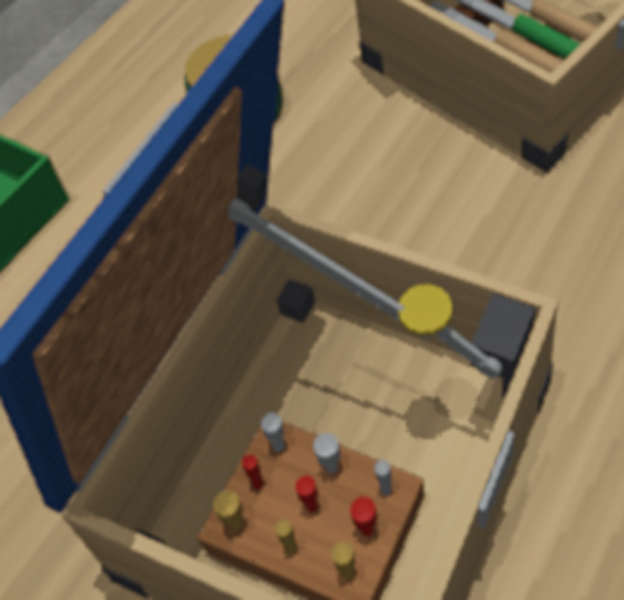

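```bash
cat >> h.py <<'E'
from scipy.spatial.transform import Rotation as Ro
C={n:np.load(n+'0.npz') for n in('side','top') } if __import__('os').path.exists('top0.npz') else {}
def ray(n,uv):
    c=C[n]; d=Ro.from_euler('xyz',c['R']).as_matrix()@np.linalg.inv(c['K'])@np.array([*uv,1.]); return c['o'],d/np.linalg.norm(d)
def atz(n,uv,z):
    o,d=ray(n,uv); return o+d*(z-o[2])/d[2]
def tri(a,b):
    A=np.zeros((3,3));y=np.zeros(3)
    rs=[ray('top',a),ray('side',b)]
    for o,d in rs:
        P=np.eye(3)-np.outer(d,d);A+=P;y+=P@o
    x=np.linalg.solve(A,y); return x,[np.linalg.norm((np.eye(3)-np.outer(d,d))@(x-o)) for o,d in rs]
def proj(n,p):
    c=C[n]; q=Ro.from_euler('xyz',c['R']).as_matrix().T@(np.array(p)-c['o']); q=c['K']@q; return q[:2]/q[2]
E
python3 - <<'E'
from h import *
print('pad',tri((162,243.4),(257.5,297.9)), atz('top',(162,243.4),.148))
print('FR',tri((200,278.6),(311.3,296.3)))
fr=atz('top',(200,278.6),.115);fl=atz('top',(71.4,288),.115);print(fr,fl,np.linalg.norm(fr-fl))
yaw=np.arctan2(*(-(fl-fr)[:1]),(fl-fr)[1]);print('yaw',yaw)
R=np.array([[np.cos(yaw),-np.sin(yaw)],[np.sin(yaw),np.cos(yaw)]])
print('c from corners',(fr+fl)[:2]/2+R@[.11,0])
p=tri((162,243.4),(257.5,297.9))[0][:2]
print('c from pad',p-R@[-.039,-.065])
op=atz('top',(409,211),.148);print('orange',op)
E
```

```text
pad (array([0.45711289, 0.13879892, 0.14675783]), [np.float64(0.00017016942344851932), np.float64(0.0001701694234485732)]) [0.45727425 0.13860074 0.148     ]
FR (array([0.39258979, 0.07822174, 0.10962446]), [np.float64(0.00045681987259580715), np.float64(0.00045681987259583957)])
[0.39257925 0.07729485 0.115     ] [0.37939546 0.30908431 0.115     ] 0.23216409058769927
yaw 0.05681707777408456
c from corners [0.49580985 0.19943609]
c from pad [0.49235884 0.2059087 ]
orange [ 0.50742304 -0.29546782  0.148     ]
```

```bash
cat > ov.py <<'E'
from h import *
def corners(c,yaw):
    R=Ro.from_euler('z',yaw).as_matrix(); T=lambda v:R@np.array(v)+np.array([*c,0])
    return T
def draw(c,yaw,out,lid=1.34):
    T=corners(c,yaw)
    s,k=np.sin(lid),np.cos(lid)
    L=[]
    rim=[(.11,.12,.115),(.11,-.12,.115),(-.11,-.12,.115),(-.11,.12,.115)]
    L.append(rim)
    L.append([(x,y,0) for x,y,z in rim])
    L.append([(.11,.12,.115),(.11,-.12,.115),(.11-.22*k,-.12,.115+.22*s),(.11-.22*k,.12,.115+.22*s)])
    pad=[(-.039+.017*np.cos(t),-.065+.017*np.sin(t),.148) for t in np.linspace(0,6.28,20)]
    L.append(pad)
    for n,(x0,y0,x1,y1) in {'top':(0,140,220,300),'side':(80,170,340,420)}.items():
        im=C[n]['f'][:,:,::-1].copy()
        im=cv2.resize(im,None,fx=3,fy=3,interpolation=cv2.INTER_CUBIC)
        for l in L:
            p=np.array([proj(n,T(v)) for v in l])*3+1
            cv2.polylines(im,[p.astype(np.int32).reshape(-1,1,2)],True,(0,255,0),1)
        cv2.imwrite(f'pics/{out}_{n}.png',im[y0*3:y1*3,x0*3:x1*3][:600,:800])
draw((.494,.203),.0568,'ov1')
E
python3 ov.py
```

```text
(no output)
```

View pics/ov1_top.png

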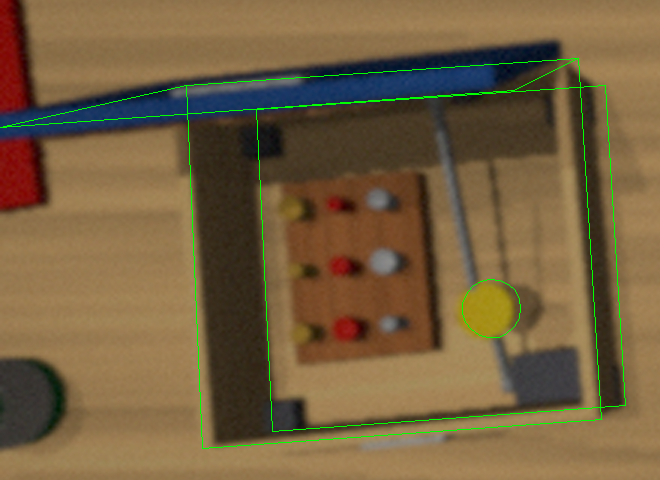

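View pics/ov1_side.png

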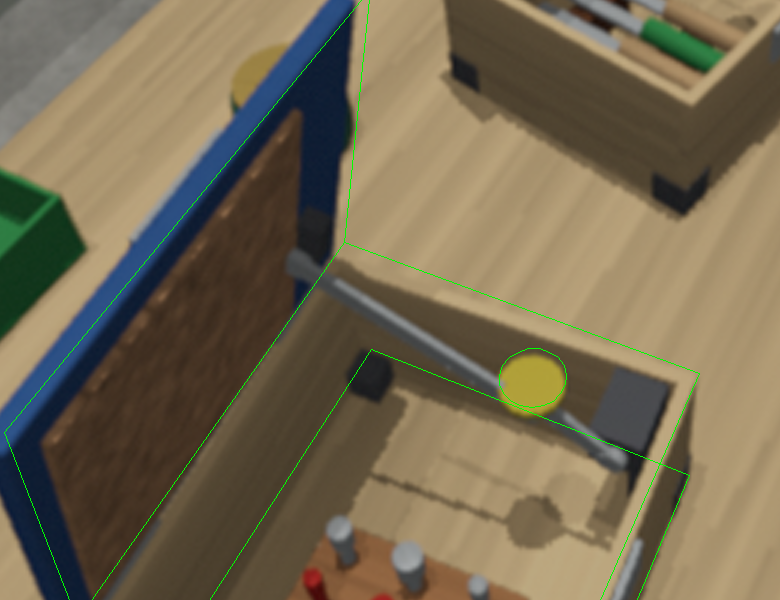

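The overlay agrees with the rim, lid and pad: chest centre about (0.4935, 0.205), yaw about 0.06, pad at (0.457, 0.139, 0.147), height 1 mm off nominal. Next I close the jaws, move over the pad and align the tool with the chest.

```bash
python3 -m jog '[[1,-100,100,0,0,0,0],[1,-200,200,0,0,0,0],[1,-358,357,0,0,0,-0.1],[1,-358,357,0,0,0,-0.2],[1,-358,357,0,0,0,-0.3],[1,-358,357,0,0,0,-0.4],[1,-358,357,0,0,0,-0.49],[1,-358,357,0,0,0,-0.49],[1,-358,357,0,0,0,-0.49],[1,-358,357,0,0,0,-0.49]]' 40
```

```text
t: 1.1
tool_pos: [0.4548, 0.1422, 0.2531]
tcp_rot: [-3.142, 0.0, 1.63]
wrist_force: [1.6, 0.3, 0.1]
finger_gap: 0.001
```

```bash
python3 -m jog '[[1,-3,2,30,0,0,0],[1,-3,2,60,0,0,0],[1,-3,2,65,0,0,0],[1,-3,2,65,0,0,0],[1,-3,2,65,0,0,0]]'; python3 - <<'E'
from h import *
for n in('side','top'):
    s=take(n,n+'1')
a=s['frame'][140:300,60:240,::-1];b=cv2.imread('pics/side1.png')[170:370,140:400]
cv2.imwrite('pics/c1.png',np.vstack([cv2.resize(a,(360,300)),cv2.resize(b,(360,290))]))
E
```

```text
t: 1.6
tool_pos: [0.4576, 0.1419, 0.1894]
tcp_rot: [3.14, -0.0, 1.631]
wrist_force: [-0.2, 0.1, 0.2]
finger_gap: -0.0
```

View pics/c1.png

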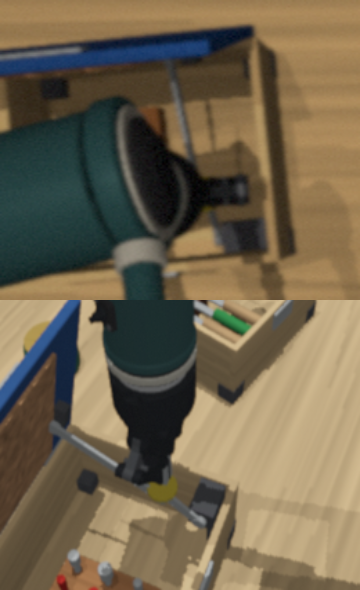

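```bash
python3 - <<'E'
from h import *
t=read_state()['tool_pos']; print(t)
for z in (0,-.022,.05): print(proj('top',t+[0,0,z]),proj('side',t+[0,0,z]))
b=cv2.imread('pics/side1.png')[250:330,210:310];a=cv2.imread('pics/top1.png')[200:280,120:220]
cv2.imwrite('pics/c2.png',np.vstack([cv2.resize(x,(375,300),interpolation=cv2.INTER_CUBIC) for x in(a,b)]))
E
```

```text
[0.45806858 0.14210959 0.19004964]
[154.35562401 243.18352312] [254.45509443 283.62671612]
[157.37353563 243.07210375] [255.14120362 291.82346429]
[146.85697249 243.46036854] [252.75225754 263.28341596]
```

View pics/c2.png

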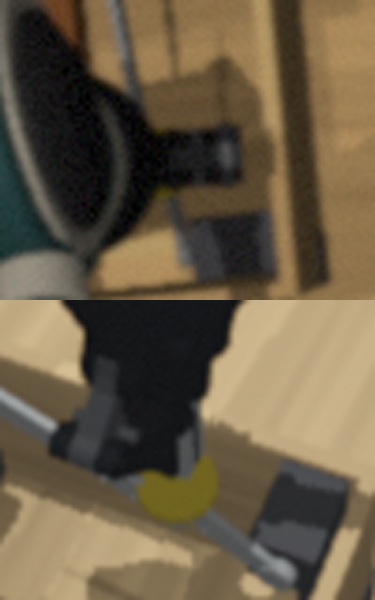

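```bash
python3 -m jog '[[1,-2,0,8,0,0,0],[1,-2,0,14,0,0,0],[1,-2,0,18,0,0,0],[1,-2,0,20,0,0,0],[1,-2,0,22,0,0,0],[1,-2,0,23,0,0,0]]'
```

```text
t: 2.3
tool_pos: [0.4599, 0.1397, 0.1674]
tcp_rot: [3.135, -0.0, 1.63]
wrist_force: [3.5, -1.6, 8.4]
finger_gap: 0.003
```

```bash
python3 -m jog '[[1,0,0,2,0,0,0],[1,0,1,4,0,0,0],[1,0,2,6,0,0,0],[1,0,3,8,0,0,0],[1,0,4,10,0,0,0],[1,0,4,10,0,0,0]]'
```

```text
t: 2.9
tool_pos: [0.4675, 0.1404, 0.1595]
tcp_rot: [3.127, -0.001, 1.63]
wrist_force: [8.6, -1.1, 8.0]
finger_gap: 0.004
```

```bash
python3 -m jog '[[1,0,1,2,0,0,0],[1,0,2,4,0,0,0],[1,0,3,6,0,0,0],[1,0,4,8,0,0,0],[1,0,5,10,0,0,0],[1,0,6,12,0,0,0],[1,0,6,12,0,0,0]]'; python3 - <<'E'
from h import *
take('side','side2');b=cv2.imread('pics/side2.png')[170:370,140:400]
cv2.imwrite('pics/c3.png',cv2.resize(b,(780,600),interpolation=cv2.INTER_CUBIC))
E
```

```text
t: 3.6
tool_pos: [0.4731, 0.1408, 0.1479]
tcp_rot: [3.128, -0.001, 1.63]
wrist_force: [5.0, -2.0, 13.0]
finger_gap: -0.001
```

View pics/c3.png

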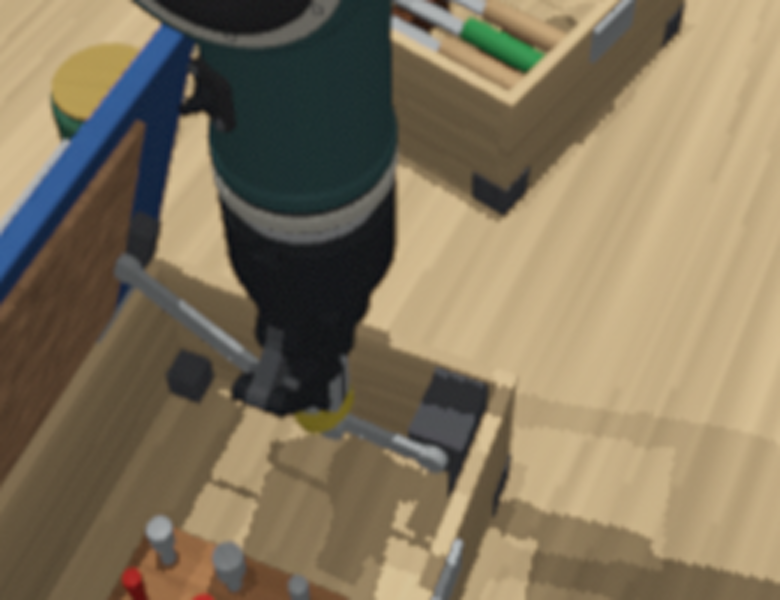

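The stay now sags at the knee: the lid link runs steeply down to about (260,370) and the wall link is flatter out to (440,460), so it is past straight. I'll press a few mm more, then lift up and over the lid.

```bash
python3 -m jog '[[1,0,1,2,0,0,0],[1,0,1,4,0,0,0],[1,0,1,4,0,0,0]]'; python3 -m jog '[[1,0,-2,-20,0,0,0],[1,0,-5,-50,0,0,0],[1,0,-10,-100,0,0,0],[1,0,-10,-150,0,0,0],[1,0,-10,-200,0,0,0],[1,0,-10,-250,0,0,0],[1,0,-10,-275,0,0,0],[1,0,-10,-275,0,0,0]]';  python3 - <<'E'
from h import *
take('side','side3');b=cv2.imread('pics/side3.png')[170:370,140:400]
cv2.imwrite('pics/c4.png',cv2.resize(b,(780,600),interpolation=cv2.INTER_CUBIC))
E
```

```text
t: 3.95
tool_pos: [0.4741, 0.141, 0.1448]
tcp_rot: [3.128, -0.001, 1.631]
wrist_force: [2.3, -1.3, 17.8]
finger_gap: 0.004
t: 4.75
tool_pos: [0.4599, 0.1398, 0.4198]
tcp_rot: [3.132, -0.002, 1.63]
wrist_force: [0.7, 0.9, 0.8]
finger_gap: 0.001
```

View pics/c4.png

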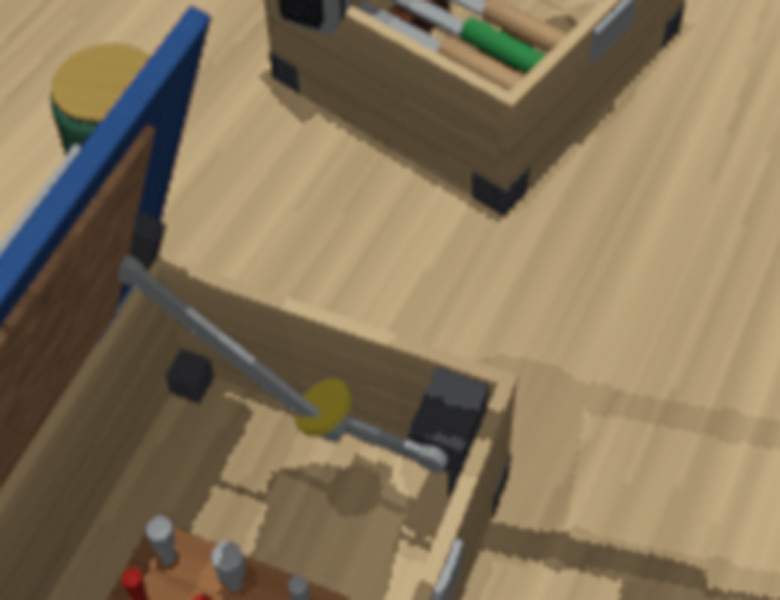

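The stay is clearly broken and stays folded, with the knee near (325,405) in the crop. Now I go over the lid and down behind it.

```bash
python3 -m jog '[[1,20,45,0,0,0,0],[1,40,90,0,0,0,0],[1,60,135,0,0,0,0],[1,63,155,0,0,0,0],[1,63,155,0,0,0,0],[1,63,155,40,0,0,0],[1,63,155,80,0,0,0],[1,63,155,105,0,0,0],[1,63,155,105,0,0,0]]';  python3 - <<'E'
from h import *
take('side','side4');s=take('top','top4')
t=read_state()['tool_pos']-[0,0,.022];print(proj('top',t),proj('side',t))
a=cv2.imread('pics/side4.png');b=cv2.imread('pics/top4.png')
cv2.imwrite('pics/c5.png',np.hstack([a[100:420,0:400],b[50:370,0:400]]))
E
```

```text
t: 5.7
tool_pos: [0.6048, 0.21, 0.3021]
tcp_rot: [-3.129, 0.003, 1.63]
wrist_force: [-0.7, -0.3, -0.1]
finger_gap: -0.001
[ 92.72354483 143.38988106] [122.42915669 238.30248106]
```

View pics/c5.png

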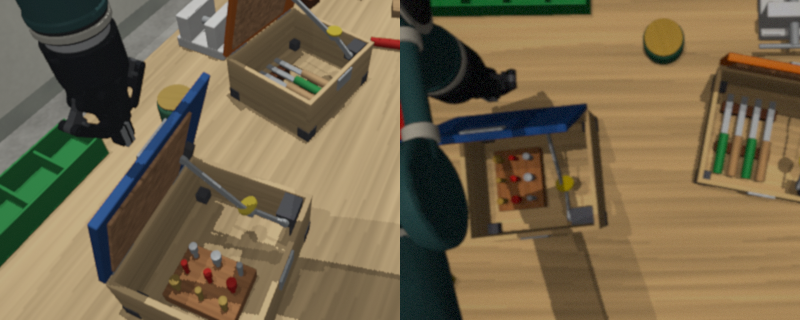

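```bash
python3 - <<'E'
from h import *
s=read_state();t=s['tool_pos'];print(t,s['wrist_force'],s['tcp_rot'])
c=np.array([.4935,.205]);u=np.array([np.cos(.06),np.sin(.06)]);X=(t[:2]-c)@u;Z=t[2]-.022;print(X,Z,(t[:2]-c)@[-u[1],u[0]])
for th in [1.34,1.2,1.1,1,.9,.8,.7,.6,.5,.4,.3,.2,.1,0]:
    r=.17
    P=np.array([.11-r*np.cos(th)+.012*np.sin(th)+.011,.115+r*np.sin(th)+.012*np.cos(th)])
    print(th,np.round((P[0]-X)*1000),np.round((Z-P[1])*1000))
E
```

```text
[0.60790848 0.21097842 0.30859334] [ 0.44060931 -0.10691193  1.28404917] [-3.13923352e+00  5.67814954e-04  1.62986415e+00]
0.11456109635426497 0.28659334263574404 -0.0008927312165478616
1.34 -21.0 3.0
1.2 -44.0 9.0
1.1 -60.0 15.0
1 -75.0 22.0
0.9 -90.0 31.0
0.8 -103.0 41.0
0.7 -116.0 53.0
0.6 -127.0 66.0
0.5 -137.0 80.0
0.4 -145.0 94.0
0.3 -152.0 110.0
0.2 -158.0 126.0
0.1 -162.0 143.0
0 -164.0 160.0
```

```bash
python3 -m jog '[[1,0,-12,4,0,0,0],[1,0,-24,8,0,0,0],[1,0,-34,11,0,0,0],[1,0,-44,14,0,0,0],[1,0,-54,17,0,0,0],[1,0,-63,21,0,0,0],[1,0,-71,25,0,0,0],[1,0,-79,29,0,0,0],[1,0,-79,29,0,0,0]]';  python3 - <<'E'
from h import *
take('side','side5');s=take('top','top5')
a=cv2.imread('pics/side5.png');b=cv2.imread('pics/top5.png')
cv2.imwrite('pics/c6.png',np.hstack([a[100:420,0:400],b[50:370,0:400]]))
E
```

```text
t: 6.7
tool_pos: [0.5282, 0.2067, 0.2788]
tcp_rot: [-3.138, 0.0, 1.63]
wrist_force: [0.7, 0.3, 0.1]
finger_gap: -0.006
```

View pics/c6.png

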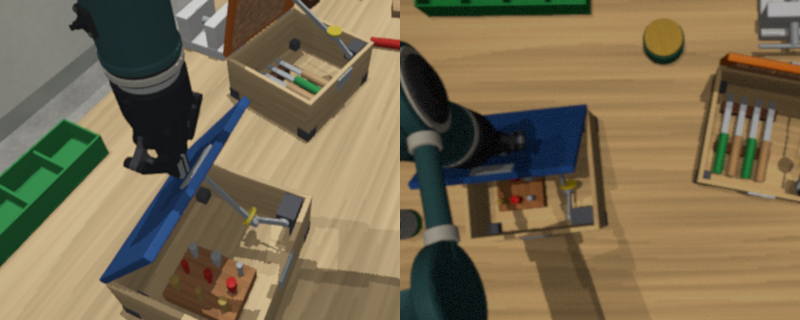

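The lid follows the fingertip and is at about 1.0 rad, the stay is folding, and the force is low. I'll continue the arc.

```bash
python3 -m jog '[[1,0,-10,2,0,0,0],[1,0,-23,12,0,0,0],[1,0,-30,18,0,0,0],[1,0,-36,24,0,0,0],[1,0,-42,30,0,0,0],[1,0,-47,37,0,0,0],[1,0,-57,51,0,0,0],[1,0,-65,65,0,0,0],[1,0,-72,81,0,0,0],[1,0,-72,81,0,0,0]]'
```

```text
t: 7.8
tool_pos: [0.4553, 0.2019, 0.1961]
tcp_rot: [-3.135, 0.001, 1.63]
wrist_force: [-0.2, 0.2, -0.2]
finger_gap: -0.004
```

```bash
python3 -m jog '[[1,0,-4,10,0,0,0],[1,0,-7,20,0,0,0],[1,0,-9,28,0,0,0],[1,0,-10,34,0,0,0],[1,0,-10,39,0,0,0],[1,0,-10,42,0,0,0],[1,0,-10,42,0,0,0]]';  python3 - <<'E'
from h import *
take('side','side6');s=take('top','top6')
a=cv2.imread('pics/side6.png');b=cv2.imread('pics/top6.png')
cv2.imwrite('pics/c7.png',np.hstack([a[100:420,0:400],b[50:370,0:400]]))
E
```

```text
t: 8.5
tool_pos: [0.4481, 0.2018, 0.1566]
tcp_rot: [-3.14, 0.0, 1.63]
wrist_force: [0.6, 0.3, 0.4]
finger_gap: 0.002
```

View pics/c7.png

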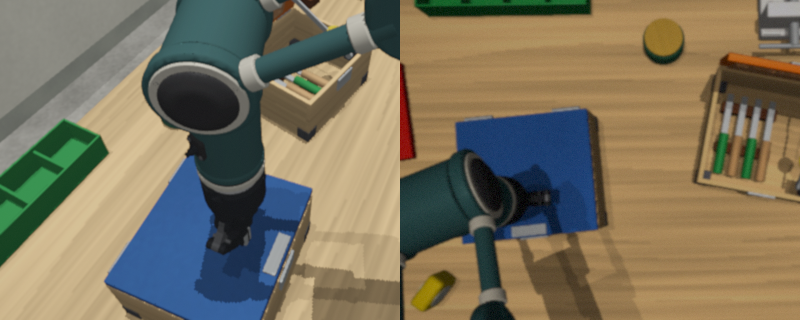

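The lid is almost shut. I'll press slowly down to firm contact on the rim.

```bash
python3 -m jog '[[1,0,0,2,0,0,0],[1,0,0,4,0,0,0],[1,0,0,6,0,0,0],[1,0,0,7,0,0,0],[1,0,0,7,0,0,0]]'
```

```text
t: 9.1
tool_pos: [0.4483, 0.2018, 0.15]
tcp_rot: [-3.141, 0.0, 1.63]
wrist_force: [-0.1, -0.4, -0.1]
finger_gap: 0.006
```

```bash
python3 -m jog '[[1,0,0,1,0,0,0],[1,0,0,2,0,0,0],[1,0,0,3,0,0,0],[1,0,0,3,0,0,0]]';python3 -m jog '[[1,0,0,1,0,0,0],[1,0,0,2,0,0,0],[1,0,0,2,0,0,0]]'
```

```text
t: 9.5
tool_pos: [0.4484, 0.2019, 0.149]
tcp_rot: [-3.141, 0.0, 1.63]
wrist_force: [-4.6, -1.8, 12.2]
finger_gap: 0.004
t: 9.8
tool_pos: [0.4485, 0.2019, 0.1488]
tcp_rot: [-3.141, 0.0, 1.63]
wrist_force: [-10.0, -4.4, 23.1]
finger_gap: 0.004
```

Contact is now stiff: 23 N with the tip at z = 0.127, which is exactly the top of a shut lid (115 + 12 mm). I'll lift off and look.

```bash
python3 -m jog '[[1,0,0,-10,0,0,0],[1,0,0,-40,0,0,0],[1,0,0,-90,0,0,0],[1,0,0,-140,0,0,0],[1,0,0,-190,0,0,0],[1,40,0,-240,0,0,0],[1,90,0,-240,0,0,0],[1,140,0,-240,0,0,0],[1,140,0,-240,0,0,0]]';  python3 - <<'E'
from h import *
take('side','side7');s=take('top','top7')
a=cv2.imread('pics/side7.png');b=cv2.imread('pics/top7.png')
cv2.imwrite('pics/c8.png',np.hstack([a[20:420,0:400],b[0:400,0:400]]))
a=cv2.imread('pics/side7.png')[20:250,200:420];b=cv2.imread('pics/side0.png')[20:250,200:420]
cv2.imwrite('pics/c9.png',np.hstack([cv2.resize(x,(400,418)) for x in (a,b)]))
E
```

```text
t: 10.7
tool_pos: [0.4397, 0.3459, 0.3858]
tcp_rot: [3.141, -0.003, 1.634]
wrist_force: [0.0, 0.0, 0.6]
finger_gap: 0.0
```

View pics/c8.png

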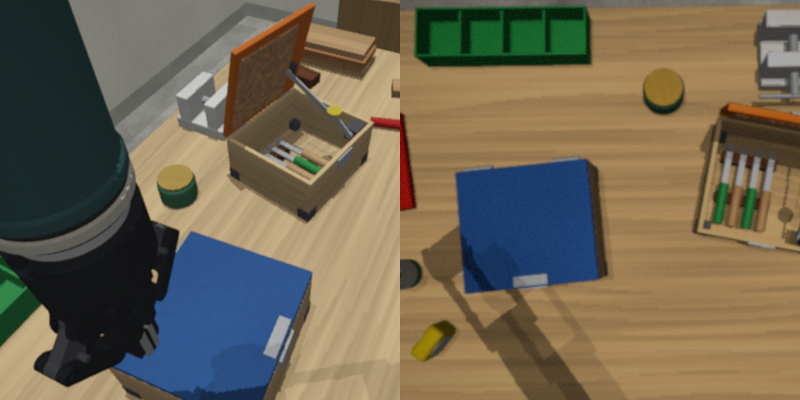

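View pics/c9.png

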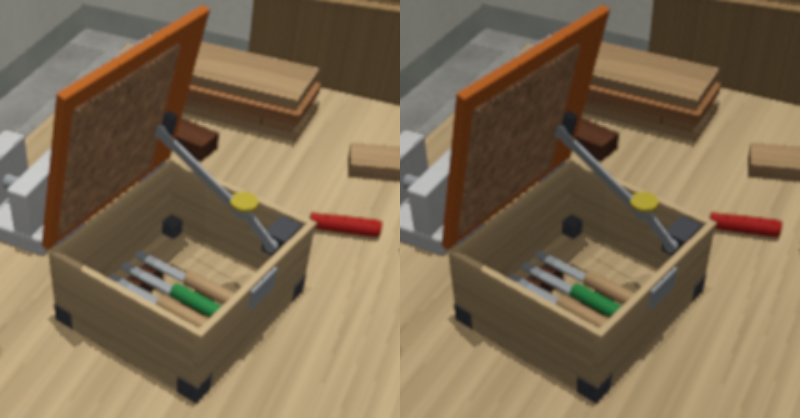

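The blue lid lies flat on its rim, the orange stay looks the same as at the start (pad at (244,201) in both crops), and the arm is clear. I'll let it settle briefly and hand in.

```bash
python3 -m jog '[[1,0,0,0,0,0,0],[1,0,0,0,0,0,0],[1,0,0,0,0,0,0]]'; python3 -c "
from bench import *
print(job_done())"
```

```text
t: 11.1
tool_pos: [0.4404, 0.3403, 0.3852]
tcp_rot: [-3.141, 0.0, 1.628]
wrist_force: [0.5, -0.4, -0.2]
finger_gap: 0.002
the job is handed in; nothing more can be done
None
```

The blue chest is shut, the orange chest was left as it was, and the job was handed in at about 11 s of the 45 s allowed. I pressed the yellow pad down about 24 mm (force up to about 18 N) until the stay broke. I then went over the lid and swept it shut from behind with the closed fingertips.

- **Blue lid:** it met a hard stop at 23 N with the fingertips at z = 0.127 m, the height of a shut lid's top. The last pictures show it flat on the rim.
- **Orange chest:** its lid, stay and pad look the same as in the first picture. I had no reading of the joint angles, so both chests were judged from the pictures and contact heights only.
- **Robot:** it stands clear of everything, with the wrist force near zero.

No check failed. The only disagreements were small: the pad measured about 1 mm below its nominal height, and the first estimate of the chest's width came out 8 mm short. I corrected the chest position by laying its outline over the pictures.

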